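Start a timed spin

TASK

The tubes are already in the rotor; start a timed spin with the fingertips alone: tap the bench timer's right-hand key to clear it, then press the mini centrifuge's raised clear dome down gently until it is fully shut, and then tap the timer's left-hand key to start the count. Touch everything lightly: do not grip, lift or shove the timer or the centrifuge, press neither key out of turn, do not let the dome slam, and leave the other things on the bench where they are.

Things in the scene. Friction and masses are not known exactly. Their poses are not given: they have to be found in the camera images.
- timer: white lab timer lying on its back, loose, 66 x 66 mm, case 16 mm high; origin at the centre of its underside, z up, +x from the two keys towards the display, +y to the left as one reads it (display at the far edge)
- clear_key (a point): centre of the top of the timer's right-hand key (clear): key 12 mm along the timer's x by 24 mm along its y, top 18.5 mm above the bench, 10 mm from the other key
- start_key (a point): centre of the top of the timer's left-hand key (start), of the same size, 34 mm to the left of the other
- timer_key_2 (a joint): travel of the right-hand (clear) key: 0 up, 0.0012 m fully down, sprung back; about 6 N takes it all the way
- timer_key_1 (a joint): travel of the left-hand (start) key: 0 up, 0.0012 m fully down, sprung back; about 6 N takes it all the way
- centrifuge: round mini centrifuge, black base 152 mm in diameter and 52 mm high under a clear dome of 120 mm diameter, about 1 kg, three microtubes already in its rotor, loose on rubber feet; origin at the centre of its underside, +x from the front tab of the dome towards the hinge at the back
- dome_hinge (a point): middle of the dome's hinge at the back of the base, 52 mm above the bench, 66 mm behind the centre; the hinge axis is level, along the centrifuge's y
- dome_tab (a point): middle of the upper face of the dome's front tab (26 mm wide, 12 mm deep), 130 mm from the hinge axis; 61 mm above the bench when the dome is shut (the dome's crown is then 114 mm up); it moves with the dome, and the entry's orientation is the dome's (equal to the centrifuge's when shut)
- centrifuge_lid (a joint): opening of the dome in rad: 0 shut, 1.66 fully back; it starts well up and stays there; pushed down at the tab it yields to about 1 N, and from about 0.5 rad it may sink on by itself, slowly; keep out from under it: the space inside the dome acts as solid
- tape_roll: roll of cream label tape lying flat, 64 mm across, 18 mm high; origin at the centre of its underside; a bystander
- small_bottle: small round glass bottle with a ribbed cap, 46 mm across, 86 mm high; origin at the centre of its underside; a bystander
- marker: marker pen lying flat, 140 mm long, 18 mm high; origin at its middle; a bystander
- petri_dish: the lower of two stacked petri dishes, 63 mm across, each 15 mm high; origin at the centre of its underside; a bystander
Things that resemble listed ones, but are neither listed nor needed, are in the scene too. Leave any brown look-alike of the centrifuge alone.

How it is judged (in metres and radians):
On the way, in this order (a step that is already met when the one before it is completed fails the run):
1. the timer's right-hand key is pressed while the dome is still up (value of joint timer_key_2 above 0.0007 m and value of joint centrifuge_lid above 0.5 rad), for 0.05 s.
2. the dome is fully shut (value of joint centrifuge_lid below 0.03 rad), for 0.2 s.
3. the timer's left-hand key is pressed with the dome shut (value of joint timer_key_1 above 0.0007 m and value of joint centrifuge_lid below 0.03 rad), for 0.05 s.
At the end, for the whole second after the job is handed in: The dome is shut (within 0.03 rad), both timer keys are up again, and the timer and the centrifuge lie flat and at rest within 15 mm of where they stood (value of joint centrifuge_lid below 0.03 rad and value of joint each of timer_key_1, timer_key_2 below 0.0005 m and distance of each of timer, centrifuge from where it was at the start of the episode below 0.015 m and angle between each of timer, centrifuge's own z axis and vertical below 0.05 rad and linear speed of each of timer, centrifuge below 0.01 m/s); the robot touches nothing.
It fails at once if a key is pressed out of turn: start before the dome is shut, or clear once it is shut ((value of joint timer_key_1 above 0.0006 m and value of joint centrifuge_lid above 0.05 rad) or (value of joint timer_key_2 above 0.0006 m and value of joint centrifuge_lid below 0.05 rad)).
It fails at once if the dome slams (closes faster than 2.5 rad/s) (velocity of joint centrifuge_lid below -2.5 rad/s).
It fails at once if a heavy hand: more than 30 N on the timer or on the centrifuge (contact force between the fingers and timer above 30 N or contact force between the fingers and centrifuge above 30 N).
It fails at once if the timer or the centrifuge is lifted, tipped or shoved by 20 mm (height (world z) of any of timer, centrifuge above 0.01 m or angle between timer's own z axis and vertical above 0.2 rad or distance of any of timer, centrifuge from where it was at the start of the episode above 0.02 m or angle between centrifuge's own z axis and vertical above 0.15 rad).
It fails at once if a bystander is displaced by 20 mm (distance of any of tape_roll, small_bottle, marker, petri_dish from where it was at the start of the episode above 0.02 m).
It also fails if it takes over 72 s, if anything falls off the work surface, if the arm or the gripper's body presses on something with over 40 N, if the wrist force passes 120 N, or if a joint passes its speed limit or range.

ROBOT

A 7-joint arm with a two-finger parallel gripper is mounted at the origin on a cart in front of the work surface, level with it; the furniture and walls round the work are solid. World frame = base frame: x ahead of the robot, y to its left, z up, the work surface at z = 0. Lengths are in mm, angles in rad, forces in N, time in s.
With the tool pointing down it reaches from about 425 to 925 mm from the base axis. Payload 6.8 kg.
Tool frame: the origin (TCP) lies between the finger pads; the fingertips stand 19 mm ahead of it and the grasp point (between the pads) is the TCP; y points along the fingers, x is the direction in which the jaws open and shut, and the axes are right-handed (so a half turn about y gives the same grasp; the last joint's range is limited). The gripper opens to 88 mm and grips with 3 to 60 N. Pads are 20 mm wide; open, the fingers measure 115 mm over their backs; the gripper's body (75 mm by 178 mm) begins 61 mm behind the grasp point.
Start: joints at [-0.108, 0.477, 0.022, 1.555, -0.011, 1.109, -0.083], TCP at [675.016, 0.007, 241.664] pointing down, gripper open.
Joint ranges: [-2.96, 2.96], [-0.34, 2.1], [-1.41, 1.46], [0.24, 2.44], [-1.37, 4.51], [0.17, 1.92], [-2.96, 2.96]. Speed limits (rad/s): [2.39, 2.39, 3.14, 3.14, 3.14, 3.14, 3.14].

INTERFACE

Orientations are given as a unit quaternion [w, x, y, z].
In Python, from workcell import arm, viewer gives the robot as it stands.
- The arm moves only by the shell command python3 -m jog 'ROWS' [FORCE]. ROWS is JSON, a list of rows, each an object with "travel": the shift along the tool's x, y, z in units of 0.2 m (1.0 is 0.2 m), a list of three; "rotation": the turn, a rotation vector about the tool's x, y, z in units of 2 pi rad (1.0 is 2 pi rad), a list of three; "grip": the opening, from 0 (shut) to 1 (fully open). In form: [{"travel": [tx, ty, tz], "rotation": [ax, ay, az], "grip": grip}, ...]. A call has exactly 5 rows; each row shifts and turns the commanded pose from where the row before left it, along the tool's axes as they then stand; what a row does not reach is not made up. A row lasts 1/8 s, in which the tool goes at most 62.5 mm and 10.7 degrees, less where a joint would pass 70% of its speed; a pose out of reach is approached as far as the arm can. A call with a number of a shift or a turn outside -1 to 1 is refused whole. A call with a gripper value outside its range is refused whole. The fingers move at their own pace and stop on an object; FORCE is the grip in N (left out, the last holds). Time passes only in rows, so rows that do not move let the fingers close, or fill a call up. It gives the time, the measured TCP pose, the force and the opening at its end, in the units of the state.
- arm.get_obs(): the state, without advancing time (a new reading comes with each control period).
- viewer.get_image(name): name is "scene" or "side" or "wrist"; returns (picture, depth): 384x512x3 uint8, red, green, blue; 384x512 float32, mm along the optical axis (not along the pixel's ray), 0 where there is no reading.
- viewer.calibration(name): a dict with "vfov" (degrees; the focal length in pixels is half the picture's height over the tangent of half this angle, whatever the lens; pixels are square), "cx", "cy" (the principal point, pixels), "k1" (the pictures are not rectified: a ray, as slopes to the right and down, at radius r is drawn at 1 + k1 r^2 times it, then the intrinsics apply), "pose" (4x4, takes a point from camera to world coordinates). Camera axes: x right, y down, z forward; pixel columns grow to the right and rows downward; lengths in mm; the calibration is good to about 2 mm. A picture is of the moment at which its call begins: read the wrist's pose just before it. calibration takes no time and is no camera call; for the wrist camera it gives the pose at the moment of the call.
- arm.hand_in(): hands the job in, once; it reports no verdict.
The state is a dict: "clock": time; "joints": joint angles; "dq": joint speeds; "joint_efforts": joint torques, N m; "eef_pos": TCP position; "tcp_rot": TCP orientation; "force": force on the tool from outside, world axes, zero at the start; "torque": the same for the moment, N m; "gripper_width": finger opening in mm.
Only numpy, scipy, OpenCV 4.12 (cv2) and the standard library are available. Lean on these libraries where they do the work, as an engineer would, in place of code of your own. Each camera call takes 0.05 s, during which the arm holds its last target.

## Working session

There is one attempt and no reset: what is moved stays moved. The work goes in short steps, Python scripts to look and compute and a shell command to move; the robot and the scene stay as the last step left them, time stands still between calls to the robot, and variables do not carry over. Pictures are saved under pics/ and viewed, and the job is handed in when it is done.

```bash
ls; mkdir -p pics; python3 - <<'E'
from workcell import arm, viewer
import cv2
o=arm.get_obs();print(o)
for n in ("scene","side","wrist"):
    c=viewer.calibration(n);p,d=viewer.get_image(n)
    print(n,c)
    cv2.imwrite(f"pics/{n}0.png",cv2.cvtColor(p,cv2.COLOR_RGB2BGR))
    import numpy as np
    np.savez(f"pics/{n}0.npz",p=p,d=d,**{k:np.array(v) for k,v in c.items()})
E
```

```text
pics
{'clock': 0.0, 'joints': array([-0.10813198,  0.47780207,  0.02238127,  1.55644244, -0.01149659,
        1.10926662, -0.08309541]), 'dq': array([-0.00023564, -0.00023734,  0.0015531 ,  0.0003896 , -0.00121067,
       -0.00097769, -0.0002575 ]), 'joint_efforts': array([-1.31144458e-03, -5.82851672e+01,  1.53386436e+00, -2.72606850e+01,
       -5.43364382e-02,  1.69422745e-02,  2.21527275e-04]), 'eef_pos': array([ 6.74442433e+02, -1.73131055e-02,  2.40684973e+02]), 'tcp_rot': array([-7.07051728e-01,  7.07161268e-01, -6.22312550e-04, -6.38492786e-04]), 'force': array([0.23628375, 0.1807148 , 0.30235673]), 'torque': array([ 0.02390185, -0.0091667 , -0.01391373]), 'gripper_width': 88.18759992734373}
scene {'vfov': 42.915650304901654, 'cx': 249.23882046981512, 'cy': 190.12870143939932, 'k1': 0.026494094181526984, 'pose': array([[-4.62301477e-01, -4.60684540e-01,  7.57658959e-01,
        -7.34117282e+02],
       [-8.86552971e-01,  2.23413590e-01, -4.05105169e-01,
         5.07278087e+02],
       [ 1.73543803e-02, -8.58985519e-01, -5.11705681e-01,
         8.98224435e+02],
       [ 0.00
[... 297 characters left out ...]
01, -4.24847121e-01,  7.76488532e-01,
        -1.40207890e+03],
       [ 1.98027372e-02, -8.82051608e-01, -4.70736457e-01,
         7.99484680e+02],
       [ 0.00000000e+00,  0.00000000e+00,  0.00000000e+00,
         1.00000000e+00]])}
wrist {'vfov': 68.76885115234582, 'cx': 254.51328298198624, 'cy': 192.49449909948055, 'k1': -0.010956510237100363, 'pose': array([[ 9.99997955e-01,  1.55883322e-03, -1.28858342e-03,
         6.75213617e+02],
       [ 1.11732198e-03, -9.56882209e-01, -2.90474078e-01,
         8.09600695e+01],
       [-1.68582319e-03,  2.90472044e-01, -9.56881994e-01,
         3.83744451e+02],
       [ 0.00000000e+00,  0.00000000e+00,  0.00000000e+00,
         1.00000000e+00]])}
```

View pics/scene0.png

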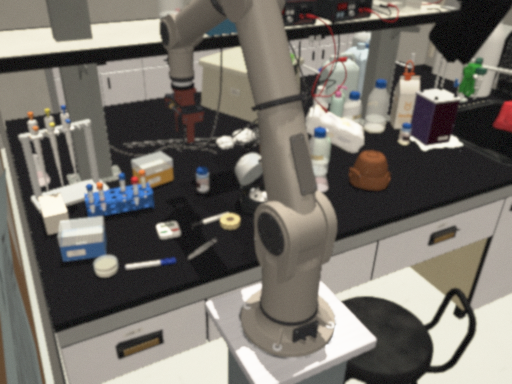

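View pics/side0.png

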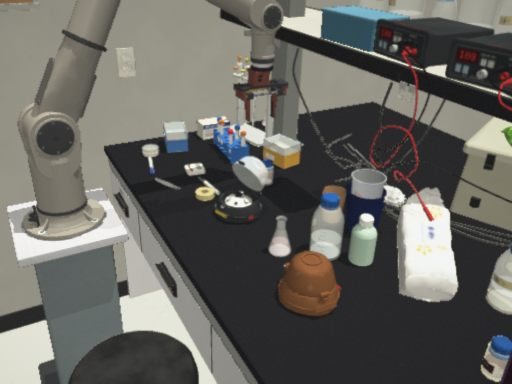

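View pics/wrist0.png

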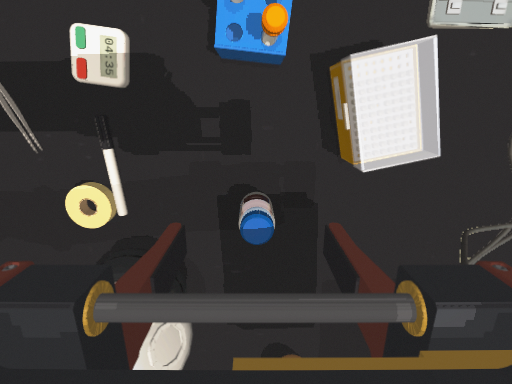

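The wrist view shows the timer at the upper left: green key at (81,38), red key at (82,68), display on the right. So left/start is green and right/clear is red. The tape is at (90,205) and the bottle at (257,218). In the side view the centrifuge is at (238,205) with its dome up at (250,172).

```bash
cat > h.py <<'E'
import numpy as np, cv2
from scipy.optimize import brentq
def load(f):
    z=np.load(f); return z['p'],z['d'],{k:z[k] for k in('vfov','cx','cy','k1','pose')}
def rays(c,uv):
    uv=np.atleast_2d(np.asarray(uv,float)); f=192/np.tan(np.radians(float(c['vfov']))/2)
    K=np.array([[f,0,c['cx']],[0,f,c['cy']],[0,0,1.]])
    xy=cv2.undistortPoints(uv[:,None],K,np.array([float(c['k1']),0,0,0]))[:,0]
    return np.c_[xy,np.ones(len(xy))]
def plane(c,uv,z):
    r=rays(c,uv)@np.array(c['pose'])[:3,:3].T; o=np.array(c['pose'])[:3,3]
    return o+r*((z-o[2])/r[:,2])[:,None]
def pts(c,uv,d):
    P=np.array(c['pose']); uv=np.atleast_2d(uv); r=rays(c,uv)
    dd=np.array([d[int(v),int(u)] for u,v in uv]); return (r*dd[:,None])@P[:3,:3].T+P[:3,3]
def proj(c,X):
    P=np.array(c['pose']); X=(np.atleast_2d(X)-P[:3,3])@P[:3,:3]; x=X[:,:2]/X[:,2:]
    f=192/np.tan(np.radians(float(c['vfov']))/2); r2=(x**2).sum(1,keepdims=True)
    return x*(1+c['k1']*r2)*f+[c['cx'],c['cy']]
def snap(n,f):
    from workcell import viewer
    c=viewer.calibration(n);p,d=viewer.get_image(n)
    cv2.imwrite(f"pics/{f}.png",cv2.cvtColor(p,cv2.COLOR_RGB2BGR))
    np.savez(f"pics/{f}.npz",p=p,d=d,**{k:np.array(v) for k,v in c.items()}); return p,d,c
def blob(mask,minA=30):
    n,l,s,ce=cv2.connectedComponentsWithStats(mask.astype(np.uint8))
    return [(s[i,4],ce[i],l==i) for i in range(1,n) if s[i,4]>=minA]
E
python3 - <<'E'
from h import *
np.set_printoptions(precision=1,suppress=True)
p,d,c=load('pics/wrist0.npz')
q=p.astype(int);R,G,B=q[...,0],q[...,1],q[...,2]
win=np.zeros(R.shape,bool);win[15:95,60:140]=1
for nm,m in(('green',(G>R+40)&(G>B+20)),('red',(R>G+60)&(R>B+60))):
    for a,ce,l in blob(m&win): 
        ys,xs=np.nonzero(l); rect=cv2.minAreaRect(np.c_[xs,ys].astype(np.float32))
        print(nm,a,ce,plane(c,ce,18.5),pts(c,ce,d),plane(c,cv2.boxPoints(rect),18.5)[:,:2])
m=(q.min(2)>110)&win
k=max(blob(cv2.morphologyEx(((q.max(2)>100)&win).astype(np.uint8),cv2.MORPH_CLOSE,np.ones((5,5)))),key=lambda b:b[0])
ys,xs=np.nonzero(k[2]);rect=cv2.minAreaRect(np.c_[xs,ys].astype(np.float32));print(rect,plane(c,rect[0],16),plane(c,cv2.boxPoints(rect),16))
for n in('tape',(90,205),18),('bottle',(257,230),86),('table',(210,330),0),('dome',(165,345),150): print(n[0],plane(c,n[1],n[2]),pts(c,n[1],d))
E
python3 - <<'E'
from h import *
p,d,c=load('pics/side0.npz')
cv2.imwrite('pics/sc.png',cv2.resize(p[110:240,130:330,::-1],None,fx=4,fy=4,interpolation=cv2.INTER_CUBIC))
p,d,c=load('pics/scene0.npz')
cv2.imwrite('pics/scc.png',cv2.resize(p[130:280,80:280,::-1],None,fx=4,fy=4,interpolation=cv2.INTER_CUBIC))
E
```

```text
green 202 [80.  36.9] [[469.8 160.6  18.5]] [[469.7 160.6  18.3]] [[465.  171.7]
 [476.3 172.5]
 [474.9 149.9]
 [463.3 149. ]]
red 206 [81.1 67.9] [[465.3 126.9  18.5]] [[466.3 126.7  20.2]] [[461.  137.9]
 [473.1 137.8]
 [469.3 115.5]
 [457.  115.5]]
((98.5306625366211, 54.54936981201172), (60.6781120300293, 62.064483642578125), 1.847610354423523) [[487.5 141.9  16. ]] [[443.2 108.2  16. ]
 [458.2 176.2  16. ]
 [529.1 173.8  16. ]
 [518.3 105.7  16. ]]
tape [[446.4 -48.6  18. ]] [[434.9 -55.1  -0.4]]
bottle [[677.7 -54.7  86. ]] [[677.7 -55.3  84.8]]
table [[ 599.9 -277.9    0. ]] [[ 600.2 -276.8    1.2]]
dome [[ 581.2 -157.3  150. ]] [[ 577.2 -167.5  140. ]]
```

View pics/sc.png

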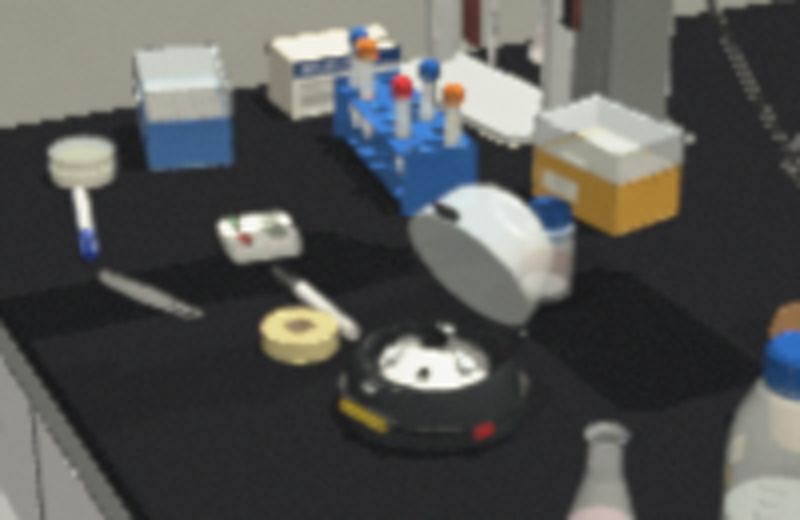

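View pics/scc.png

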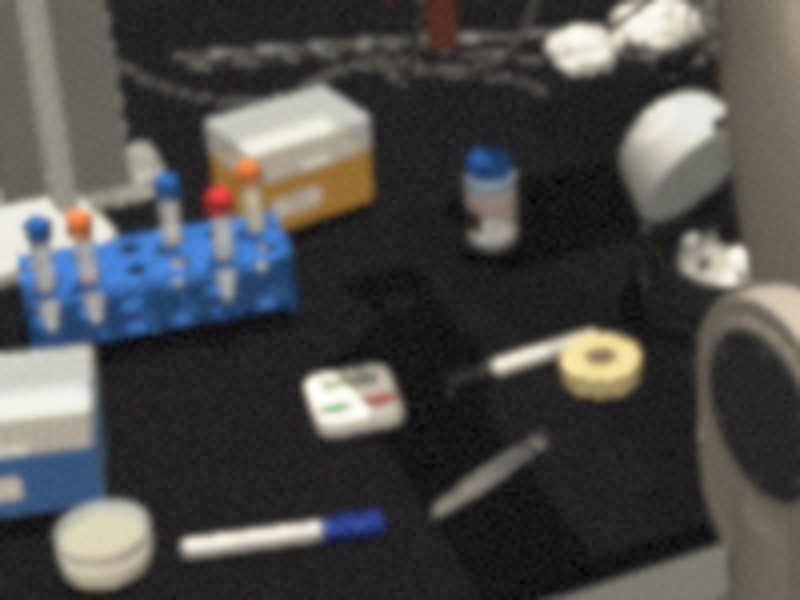

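```bash
python3 - <<'E'
from h import *
np.set_printoptions(precision=1,suppress=True)
p,d,c=load('pics/side0.npz')
vv,uu=np.mgrid[150:228,205:285]; uv=np.c_[uu.ravel(),vv.ravel()]
X=pts(c,uv,d); ok=np.array([d[v,u]>0 for u,v in uv])
# coarse maps
def at(u,v): return pts(c,(u,v),d)[0]
for nm,(u,v) in dict(tab=(130+447/4,110+212/4),domeTop=(130+480/4,110+190/4),innerc=(130+470/4,110+260/4),low=(130+515/4,110+318/4),rotor=(130+430/4,110+365/4),yellow=(130+362/4,110+415/4),red=(130+484/4,110+431/4),frontbase=(130+430/4,110+440/4)).items(): print(nm,(u,v),at(u,v))
m=ok&(X[:,2]>30)&(X[:,2]<60); print('base n',m.sum(),X[m].min(0),X[m].max(0))
m=ok&(X[:,2]>65)&(X[:,2]<260)&(X[:,0]<700); print('dome n',m.sum(),X[m].min(0),X[m].max(0))
pw,dw,cw=load('pics/wrist0.npz')
vv,uu=np.mgrid[230:384,90:260]; uvw=np.c_[uu.ravel(),vv.ravel()];Y=pts(cw,uvw,dw);k=(Y[:,2]>30)&(Y[:,2]<230)
print('wrist',k.sum(),Y[k].min(0),Y[k].max(0))
E
```

```text
tab (241.75, 163.0) [ 504.9 -202.3  169.3]
domeTop (250.0, 157.5) [ 542.1 -185.5  173.5]
innerc (247.5, 175.0) [ 521.6 -209.8  128.7]
low (258.75, 189.5) [ 562.1 -211.8   70. ]
rotor (237.5, 201.25) [ 482.5 -221.2   51.8]
yellow (220.5, 213.75) [ 425.  -220.3   21.5]
red (251.0, 217.75) [ 500.6 -277.3   18.3]
frontbase (237.5, 220.0) [ 465.3 -256.3    8.1]
base n 1166 [ 416.1 -270.5   30. ] [797.8 186.4  60. ]
dome n 1059 [ 479.8 -456.8   65. ] [696.3 -46.6 175.1]
wrist 2916 [ 461.9 -208.8   30. ] [680.2  10.1 230. ]
```

```bash
python3 -m jog '[{"travel":[-0.21,0.1,0.127],"rotation":[0,0,0],"grip":0},{"travel":[-0.21,0.1,0.127],"rotation":[0,0,0],"grip":0},{"travel":[-0.21,0.1,0.127],"rotation":[0,0,0],"grip":0},{"travel":[-0.21,0.1,0.127],"rotation":[0,0,0],"grip":0},{"travel":[-0.21,0.1,0.127],"rotation":[0,0.0211,0],"grip":0}]' 10; python3 - <<'E'
from h import *
from workcell import arm
print(arm.get_obs()); snap('wrist','w1'); snap('scene','s1'); 
E
```

```text
clock: 0.78
eef_pos: [463.5, 127.7, 141.1]
tcp_rot: [0.706, -0.705, 0.048, -0.048]
force: [0.7, -0.1, 0.0]
gripper_width: 41.1
{'clock': 0.775, 'joints': array([-0.37085568,  0.29452035, -0.03235313,  2.10272356,  0.01350919,
        0.74428737, -0.54725062]), 'dq': array([-0.66847292, -0.17413526,  0.04931626,  0.74322398, -0.02496809,
       -0.57422179, -1.69587804]), 'joint_efforts': array([  6.06568515, -40.32401919,   1.47540919, -21.86552882,
         0.15454342,   0.89755453,   2.78580934]), 'eef_pos': array([463.49941049, 127.67591932, 141.09497961]), 'tcp_rot': array([ 0.70560009, -0.70536908,  0.04782813, -0.0479109 ]), 'force': array([ 0.70551633, -0.05105466,  0.02111707]), 'torque': array([ 0.0543355 ,  0.01390293, -0.01578025]), 'gripper_width': 41.10548595128362}
```

View pics/w1.png

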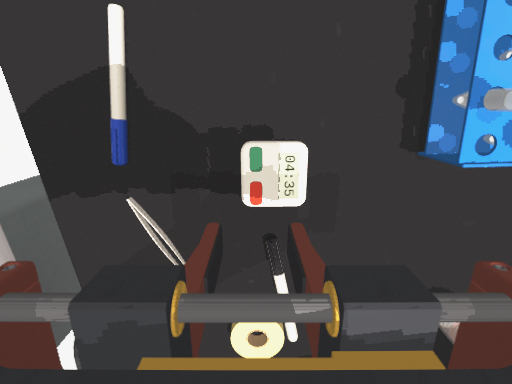

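```bash
python3 -m jog '[{"travel":[0,0,0],"rotation":[0,0,0],"grip":0},{"travel":[0,0,0],"rotation":[0,0,0],"grip":0},{"travel":[0,0,0],"rotation":[0,0,0],"grip":0},{"travel":[0,0,0],"rotation":[0,0,0],"grip":0},{"travel":[0,0,0],"rotation":[0,0,0],"grip":0}]' 10; python3 - <<'E'
from h import *
from workcell import arm
np.set_printoptions(precision=1,suppress=True)
p,d,c=snap('wrist','w2'); o=arm.get_obs();print(o['eef_pos'],o['tcp_rot'],o['gripper_width'],o['force'])
q=p.astype(int);R,G,B=q[...,0],q[...,1],q[...,2]
win=np.zeros(R.shape,bool);win[125:225,225:320]=1
for nm,m in(('green',(G>R+40)&(G>B+20)),('red',(R>G+60)&(R>B+60))):
    for a,ce,l in blob(m&win): 
        ys,xs=np.nonzero(l); rect=cv2.minAreaRect(np.c_[xs,ys].astype(np.float32)); b=plane(c,cv2.boxPoints(rect),18.5)[:,:2]
        print(nm,a,ce,plane(c,ce,18.5),pts(c,ce,d),rect,b,b.mean(0))
k=max(blob(cv2.morphologyEx(((q.max(2)>120)&win).astype(np.uint8),cv2.MORPH_CLOSE,np.ones((5,5)))),key=lambda b:b[0])
ys,xs=np.nonzero(k[2]);rect=cv2.minAreaRect(np.c_[xs,ys].astype(np.float32));print(rect,plane(c,rect[0],16))
snap('side','sd2')
E
```

```text
clock: 1.5
eef_pos: [465.3, 126.8, 141.7]
tcp_rot: [0.706, -0.706, 0.047, -0.047]
force: [-0.3, -0.2, -0.2]
gripper_width: 0.7
[465.2 126.9 141.7] [ 0.7 -0.7  0.  -0. ] 0.6158985842183113 [-0.6 -0.2 -0.6]
green 280 [253.5 158.1] [[469.3 161.2  18.5]] [[469.3 161.2  18.6]] ((253.5, 158.0), (24.0, 11.0), 90.0) [[465.7 173.3]
 [475.9 171.9]
 [473.  149. ]
 [462.5 150.4]] [469.3 161.2]
red 259 [253.6 191.8] [[464.9 127.8  18.5]] [[464.9 128.   19.2]] ((253.5, 192.0), (22.0, 11.0), 90.0) [[460.9 139.5]
 [471.6 138.1]
 [468.7 115.5]
 [457.8 117. ]] [464.8 127.5]
((272.5, 172.49996948242188), (66.99998474121094, 64.99998474121094), 0.0) [[485.8 144.2  16. ]]
```

View pics/w2.png

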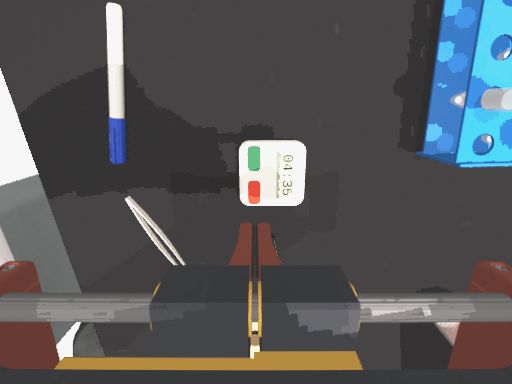

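Settled view: timer centre at (272,172), red key at (253,192), within 1 mm of the TCP. Descending now.

```bash
python3 -m jog '[{"travel":[0,0.12,0],"rotation":[0,0,0],"grip":0},{"travel":[0,0.12,0],"rotation":[0,0,0],"grip":0},{"travel":[0,0.12,0],"rotation":[0,0,0],"grip":0},{"travel":[0,0.1,0],"rotation":[0,0,0],"grip":0},{"travel":[0,0,0],"rotation":[0,0,0],"grip":0}]' 10;  python3 -m jog '[{"travel":[0,0.015,0],"rotation":[0,0,0],"grip":0},{"travel":[0,0.01,0],"rotation":[0,0,0],"grip":0},{"travel":[0,0.005,0],"rotation":[0,0,0],"grip":0},{"travel":[0,0,0],"rotation":[0,0,0],"grip":0},{"travel":[0,0,0],"rotation":[0,0,0],"grip":0}]' 10; python3 -c "
from workcell import arm; print(arm.get_obs())"
```

```text
clock: 2.22
eef_pos: [464.0, 126.7, 48.6]
tcp_rot: [-0.705, 0.706, -0.048, 0.046]
force: [-0.4, -0.5, 0.7]
gripper_width: 0.2
clock: 2.85
eef_pos: [465.1, 127.1, 43.8]
tcp_rot: [0.706, -0.705, 0.047, -0.047]
force: [-0.7, 0.3, 1.0]
gripper_width: 0.4
{'clock': 2.85, 'joints': array([-0.37156658,  0.46693782, -0.02977132,  2.15453328,  0.02694383,
        0.52007235, -0.55416547]), 'dq': array([ 0.00101072,  0.00115644,  0.0001899 ,  0.00104875,  0.00023175,
       -0.00051522,  0.0002643 ]), 'joint_efforts': array([ 8.05194486e-04, -4.56701803e+01,  8.57069269e-01, -1.51763159e+01,
       -2.81499530e-02, -2.50843138e-02,  3.73331011e-05]), 'eef_pos': array([465.14313149, 127.06073897,  43.83549514]), 'tcp_rot': array([ 0.70561691, -0.70548788,  0.04673983, -0.04697876]), 'force': array([-0.67584533,  0.25699819,  1.03292534]), 'torque': array([ 0.01059045, -0.017097  ,  0.04369414]), 'gripper_width': 0.4090674375417481}
```

```bash
python3 -m jog '[{"travel":[0,0.015,0],"rotation":[0,0,0],"grip":0},{"travel":[0,0.01,0],"rotation":[0,0,0],"grip":0},{"travel":[0,0.004,0],"rotation":[0,0,0],"grip":0},{"travel":[0,0,0],"rotation":[0,0,0],"grip":0},{"travel":[0,0,0],"rotation":[0,0,0],"grip":0}]' 10;  python3 -m jog '[{"travel":[0,0.003,0],"rotation":[0,0,0],"grip":0},{"travel":[0,0.003,0],"rotation":[0,0,0],"grip":0},{"travel":[0,0,0],"rotation":[0,0,0],"grip":0},{"travel":[0,0,0],"rotation":[0,0,0],"grip":0},{"travel":[0,0,0],"rotation":[0,0,0],"grip":0}]' 10
```

```text
clock: 3.48
eef_pos: [465.1, 127.0, 37.9]
tcp_rot: [0.706, -0.706, 0.047, -0.047]
force: [-0.9, 0.3, -0.1]
gripper_width: 0.6
clock: 4.1
eef_pos: [465.1, 127.1, 36.8]
tcp_rot: [0.706, -0.706, 0.047, -0.047]
force: [-0.6, -0.1, 5.8]
gripper_width: 0.5
```

```bash
python3 -m jog '[{"travel":[0,0.002,0],"rotation":[0,0,0],"grip":0},{"travel":[0,0.001,0],"rotation":[0,0,0],"grip":0},{"travel":[0,0,0],"rotation":[0,0,0],"grip":0},{"travel":[0,0,0],"rotation":[0,0,0],"grip":0},{"travel":[0,0,0],"rotation":[0,0,0],"grip":0}]' 10
```

```text
clock: 4.72
eef_pos: [465.2, 127.1, 36.6]
tcp_rot: [0.706, -0.705, 0.047, -0.047]
force: [-2.7, -1.2, 11.0]
gripper_width: 0.5
```

Clear key bottomed out at about 11 N. Lifting and moving to a look pose over the centrifuge.

```bash
python3 -m jog '[{"travel":[0,-0.1,0],"rotation":[0,0,0],"grip":0},{"travel":[0,-0.2,0],"rotation":[0,0,0],"grip":0},{"travel":[0,-0.3,0],"rotation":[0,0,0],"grip":0},{"travel":[0,-0.3,0],"rotation":[0,0,0],"grip":0},{"travel":[0,-0.1,0],"rotation":[0,0,0],"grip":0}]' 10;  python3 -m jog '[{"travel":[0.06,-0.05,-0.25],"rotation":[0,0,0],"grip":0},{"travel":[0.06,-0.05,-0.25],"rotation":[0,0,0],"grip":0},{"travel":[0.06,-0.05,-0.25],"rotation":[0,0,0],"grip":0},{"travel":[0.06,-0.05,-0.25],"rotation":[0,0,0],"grip":0},{"travel":[0.06,-0.05,-0.25],"rotation":[0,0,0],"grip":0}]' 10
 python3 -m jog '[{"travel":[0,0,0],"rotation":[0,0,0],"grip":0},{"travel":[0,0,0],"rotation":[0,0,0],"grip":0},{"travel":[0,0,0],"rotation":[0,0,0],"grip":0},{"travel":[0,0,0],"rotation":[0,0,0],"grip":0},{"travel":[0,0,0],"rotation":[0,0,0],"grip":0}]' 10
python3 -c "
from h import *
snap('wrist','w3');snap('side','sd3')"
```

```text
clock: 5.35
eef_pos: [466.6, 127.5, 239.7]
tcp_rot: [0.706, -0.705, 0.045, -0.049]
force: [0.3, -0.9, 0.4]
gripper_width: 0.4
clock: 5.98
eef_pos: [491.2, -130.3, 286.2]
tcp_rot: [0.706, -0.706, 0.047, -0.047]
force: [1.1, -0.5, -0.3]
gripper_width: 0.6
clock: 6.6
eef_pos: [491.4, -128.1, 286.0]
tcp_rot: [0.706, -0.706, 0.046, -0.046]
force: [-0.7, 0.4, -1.2]
gripper_width: 0.4
```

View pics/w3.png

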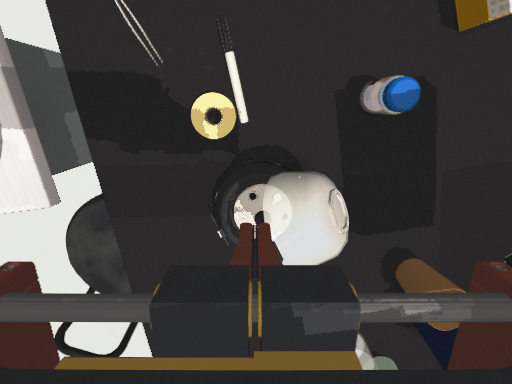

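View pics/sd3.png

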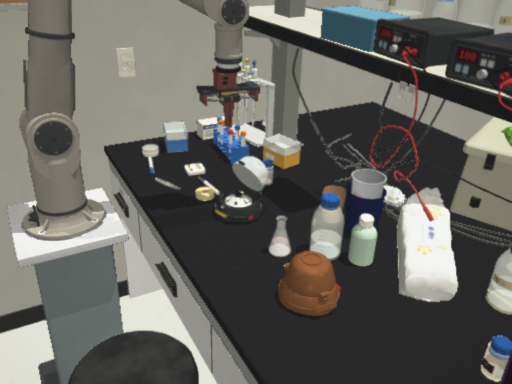

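The wrist view shows the base ring centred near (255,210), the dome leaning to the right to (350,215), and its rim and tab near (262,217), partly behind the fingertips. Now fitting base, dome plane and tab.

```bash
python3 - <<'E'
from h import *
np.set_printoptions(precision=1,suppress=True)
for f,w in(('w3',(150,275,200,360)),('sd3',(150,228,205,285))):
    p,d,c=load(f'pics/{f}.npz')
    v0,v1,u0,u1=w
    vv,uu=np.mgrid[v0:v1,u0:u1];uv=np.c_[uu.ravel(),vv.ravel()];X=pts(c,uv,d)
    col=p[uv[:,1],uv[:,0]].astype(int)
    near=np.hypot(X[:,0]-496,X[:,1]+210)<95
    base=near&(X[:,2]>6)&(X[:,2]<56)&(col.max(1)<90)
    r=np.hypot(X[:,0]-496,X[:,1]+210)
    print(f,base.sum(),'z hist',np.histogram(X[base,2],bins=range(6,60,6)))
    # outer silhouette: per azimuth max radius
    az=np.degrees(np.arctan2(X[base,1]+210,X[base,0]-496)).round(-1)
    pts2=[]
    for a in sorted(set(az)):
        s=X[base][az==a]; rr=np.hypot(s[:,0]-496,s[:,1]+210); i=rr>=np.percentile(rr,97); pts2.append([*s[i].mean(0),a,i.sum()])
    pts2=np.array(pts2); print(pts2)
    A=np.c_[2*pts2[:,:2],np.ones(len(pts2))]; s=np.linalg.lstsq(A,(pts2[:,:2]**2).sum(1),rcond=None)[0]; print('circle',s[:2],np.sqrt(s[2]+s[0]**2+s[1]**2))
    dome=near|True
    dm=(X[:,2]>60)&(X[:,2]<200)&(np.hypot(X[:,0]-540,X[:,1]+210)<110)
    print('dome',dm.sum(),X[dm].min(0),X[dm].max(0), 'y mid',(X[dm,1].min()+X[dm,1].max())/2)
p,d,c=load('pics/w3.npz');cv2.imwrite('pics/w3c.png',cv2.resize(p[150:280,190:370,::-1],None,fx=4,fy=4,interpolation=cv2.INTER_CUBIC))
E
```

```text
w3 2370 z hist (array([ 28,  34, 115, 367, 507, 260, 292, 766]), array([ 6, 12, 18, 24, 30, 36, 42, 48, 54]))
[[ 422.7 -211.5   30.4 -180.     3. ]
 [ 428.7 -218.6   45.8 -170.     4. ]
 [ 431.2 -237.2   32.5 -160.     3. ]
 [ 433.3 -247.1   21.5 -150.     1. ]
 [ 444.4 -250.3   25.  -140.     1. ]
 [ 544.2 -142.5   23.    50.     1. ]
 [ 536.7 -136.3   22.8   60.     2. ]
 [ 521.6 -128.    23.    70.     3. ]
 [ 509.7 -124.3   23.6   80.     6. ]
 [ 493.  -122.8   13.1   90.     7. ]
 [ 477.  -123.7   12.1  100.     8. ]
 [ 468.6 -125.8   13.3  110.     8. ]
 [ 457.3 -132.3   14.5  120.     7. ]
 [ 442.8 -144.1   22.8  130.     6. ]
 [ 435.  -153.4   23.4  140.     5. ]
 [ 427.7 -167.2   24.8  150.     5. ]
 [ 422.6 -179.9   23.7  160.     5. ]
 [ 415.6 -192.4   26.1  170.     4. ]
 [ 419.8 -203.9   26.1  180.     3. ]]
circle [ 494.1 -197. ] 74.29711681252175
dome 6755 [ 462.8 -222.9   60. ] [ 595.  -124.6  176.5] y mid -173.76087109835106
sd3 904 z hist (array([ 82,  55,  79,  95, 116, 142, 200, 130]), array([ 6, 12, 18, 24, 30, 36, 42, 48, 54]))
[[ 418.9 -215.     8.5 -180.     1
[... 794 characters left out ...]
   1. ]
 [ 557.8 -156.    38.7   40.     1. ]
 [ 553.1 -143.4   52.3   50.     1. ]
 [ 523.8 -150.7   47.7   60.     1. ]
 [ 517.6 -148.6   44.4   70.     1. ]
 [ 504.6 -138.5   46.3   80.     1. ]
 [ 495.9 -141.3   49.6   90.     1. ]
 [ 485.7 -140.2   47.8  100.     1. ]
 [ 477.7 -142.1   46.9  110.     1. ]
 [ 465.5 -145.5   47.8  120.     1. ]
 [ 440.8 -152.9   24.6  130.     1. ]
 [ 433.2 -161.7   20.1  140.     1. ]
 [ 426.2 -177.2   22.6  150.     1. ]
 [ 423.8 -182.5   22.4  160.     1. ]
 [ 413.1 -198.3   19.   170.     1. ]
 [ 414.  -203.9   21.8  180.     1. ]]
circle [ 493.2 -206.2] 72.80384587045461
dome 905 [ 460.2 -250.9   60.1] [ 588.7 -132.4  175.1] y mid -191.63489778491328
```

View pics/w3c.png

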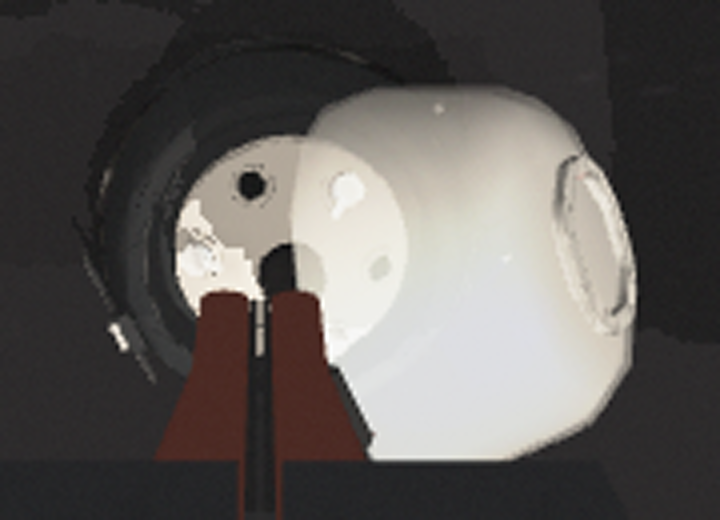

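```bash
python3 - <<'E'
from h import *
np.set_printoptions(precision=2,suppress=True)
p,d,c=load('pics/side0.npz');p3,d3,_=load('pics/sd3.npz')
# inner disc sampling: crop coords polygon
poly=np.array([[425,240],[450,238],[490,265],[520,300],[520,315],[490,310],[450,285]])/4+[130,110]
m=np.zeros(d.shape,np.uint8);cv2.fillPoly(m,[poly.round().astype(np.int32)],1)
ys,xs=np.nonzero(m);X=np.vstack([pts(c,np.c_[xs,ys],dd) for dd in(d,d3)])
for it in range(6):
    ce=X.mean(0);n=np.linalg.svd(X-ce)[2][2];e=(X-ce)@n;X=X[abs(e)<max(2*e.std(),2)]
n*=np.sign(n[0]);print('plane',len(X),ce,n,e.std(),'theta',np.arctan2(n[0:2]@n[0:2]/np.hypot(*n[:2]),n[2]),'yaw',np.degrees(np.arctan2(n[1],n[0])),X.min(0),X.max(0))
# tab blob: dark pixels near (241.7,163)
g=p.max(2);m=np.zeros(d.shape,bool);m[157:168,234:250]=1
for v in range(155,170): print(v,g[v,230:256])
for v in range(157,168): print(v,[tuple(pts(c,(u,v),d)[0].round().astype(int)) for u in range(236,248,2)])
E
```

```text
plane 425 [ 535.05 -192.71  101.86] [0.84 0.27 0.47] 0.9389701081546115 theta 1.0828624758790204 yaw 18.119256929672193 [ 509.82 -241.29   63.35] [ 559.62 -147.56  138.05]
155 [118 127 131 131 130 131 130 134 133 132 133 133 132 136 138 140 143 144
 136 106  80  76  81  70  54  45]
156 [130 130 130 131 130 131 133 132 132 132 132 132 134 141 156 169 179 186
 185 165 155 153 152 137 105  75]
157 [154 136 130 131 132 132 131 131 131 132 133 140 152 172 197 215 223 227
 225 222 220 220 216 209 184 145]
158 [148 134 131 131 132 131 130 130 130 134 144 164 193 214 223 228 231 232
 230 227 226 226 228 232 231 220]
159 [117 128 130 132 132 133 130 131 129 140 171 199 218 227 229 231 233 234
 232 228 227 228 230 234 236 237]
160 [105 127 131 131 133 133 132 131 114 130 175 206 219 227 231 233 234 235
 232 229 228 228 231 234 234 233]
161 [ 88 121 131 132 132 138 157 159 117  75  93 135 170 208 225 231 231 232
 230 228 228 228 230 233 233 231]
162 [ 85 117 134 135 137 154 183 195 146  75  59  70  86 128 191 222 227 228
 228 228 228 228 230 233 236 233]
163 [ 76 107 129 134 140 149 158 163 140
[... 3235 characters left out ...]
), np.int64(163)), (np.int64(511), np.int64(-206), np.int64(163)), (np.int64(517), np.int64(-208), np.int64(163))]
166 [(np.int64(504), np.int64(-166), np.int64(144)), (np.int64(504), np.int64(-180), np.int64(150)), (np.int64(509), np.int64(-184), np.int64(151)), (np.int64(507), np.int64(-199), np.int64(158)), (np.int64(508), np.int64(-211), np.int64(162)), (np.int64(514), np.int64(-212), np.int64(162))]
167 [(np.int64(506), np.int64(-163), np.int64(139)), (np.int64(505), np.int64(-178), np.int64(145)), (np.int64(506), np.int64(-190), np.int64(151)), (np.int64(508), np.int64(-198), np.int64(153)), (np.int64(509), np.int64(-210), np.int64(158)), (np.int64(512), np.int64(-217), np.int64(161))]
```

```bash
python3 - <<'E'
from h import *
np.set_printoptions(precision=1,suppress=True)
p,d,c=load('pics/w3.npz')
print('crown meas',pts(c,[(339,211),(336,214),(342,214)],d))
psi=.316;th=1.083
e=np.array([np.cos(psi),np.sin(psi),0]);z=np.array([0,0,1.])
for C in((494,-203,0),):
    H=np.array(C)+66*e+52*z
    r=-np.cos(th)*e+np.sin(th)*z;n=np.sin(th)*e+np.cos(th)*z
    for nm,a,s in(('crown',66,62),('tab',130,9),('tabedge',136,9)):
        X=H+a*r+s*n;print(nm,X,'wrist',proj(c,X)[0],'side',proj(load('pics/side0.npz')[2],X)[0])
    print('H',H)
E
```

```text
crown meas [[ 581.4 -169.5  135.9]
 [ 575.5 -168.7  145.4]
 [ 585.8 -175.5  131.4]]
crown [ 579.4 -175.1  139.4] wrist [338.3 217. ] side [258.6 164.1]
tab [ 506.4 -199.   171.1] wrist [277.3 258.3] side [241.7 162. ]
tabedge [ 503.7 -199.8  176.4] wrist [275.2 262. ] side [241.1 160.6]
H [ 556.7 -182.5   52. ]
```

```bash
python3 -m jog '[{"travel":[0,0,0],"rotation":[0,0.029,0],"grip":0},{"travel":[0,0,0],"rotation":[0,0.029,0],"grip":0},{"travel":[0,0,0],"rotation":[0,0.029,0],"grip":0},{"travel":[0,0,0],"rotation":[0,0.029,0],"grip":0},{"travel":[0,0,0],"rotation":[0,0.029,0],"grip":0}]' 10;  python3 -m jog '[{"travel":[0,0,0],"rotation":[0,0.029,0],"grip":0},{"travel":[0,0,0],"rotation":[0,0.004,0],"grip":0},{"travel":[0,0,0],"rotation":[0,0,0],"grip":0},{"travel":[0,0,0],"rotation":[0,0,0],"grip":0},{"travel":[0,0,0],"rotation":[0,0,0],"grip":0}]' 10
python3 -c "
from h import *
from scipy.spatial.transform import Rotation as R
from workcell import arm
o=arm.get_obs();print(o['eef_pos'],o['joints'].round(2));print(R.from_quat(o['tcp_rot'],scalar_first=True).as_matrix().round(3))
snap('wrist','w4')"
```

```text
clock: 7.32
eef_pos: [491.5, -128.6, 286.1]
tcp_rot: [0.612, -0.612, 0.354, -0.354]
force: [1.3, -0.4, -0.1]
gripper_width: 0.5
clock: 7.95
eef_pos: [491.4, -128.8, 286.1]
tcp_rot: [0.573, -0.573, 0.414, -0.414]
force: [-1.0, 0.1, -0.2]
gripper_width: 0.3
[ 491.43215625 -128.76638192  286.06710333] [-0.13  0.15  0.29  1.91 -0.05  1.08 -1.06]
[[ 0.315  0.     0.949]
 [-0.949  0.     0.315]
 [-0.    -1.     0.   ]]
```

View pics/w4.png

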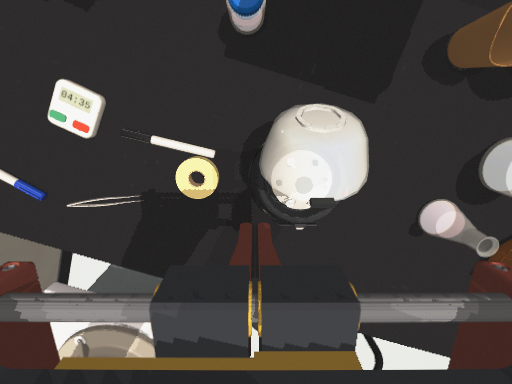

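Very clear view: the dome is symmetric about the image vertical, with its crown at (320,118), the dark tab at (321,203) and the timer at upper left.

```bash
python3 - <<'E'
from h import *
np.set_printoptions(precision=1,suppress=True)
p,d,c=load('pics/w4.npz')
g=p.astype(int).max(2)
print(g[194:212,304:340])
X=pts(c,[(u,v) for v in(200,203,205) for u in(312,316,320,324,328,332)],d);print(X)
print('tab@171',plane(c,[(321.5,203)],171),'crown',pts(c,[(320,118)],d),plane(c,[(320,118)],139))
e=np.array([.949,.315,0]);
for H in(np.array([556.7,-182.5,52]),):
    th=1.083;r=-np.cos(th)*e+[0,0,np.sin(th)];n=np.sin(th)*e+[0,0,np.cos(th)]
    print(proj(c,[H+66*r+62*n,H+130*r+9*n,H+136*r+9*n,H+124*r+9*n]))
cv2.imwrite('pics/w4c.png',cv2.resize(p[95:240,240:390,::-1],None,fx=4,fy=4,interpolation=cv2.INTER_CUBIC))
E
```

```text
[[246 246 246 246 246 246 246 246 246 246 246 246 246 246 246 246 246 246
  246 246 246 246 244 230 226 225 226 226 226 226 226 226 230 230 231 231]
 [246 246 246 246 246 246 246 246 246 246 246 246 246 246 246 246 246 246
  246 246 246 245 230 226 225 226 226 226 225 225 226 229 230 230 231 230]
 [246 246 246 246 246 246 246 246 246 246 246 245 246 246 246 246 246 246
  246 246 246 238 229 227 226 225 225 225 224 224 225 229 230 230 230 231]
 [246 246 246 246 246 246 246 226 227 221 221 221 220 230 229 231 230 231
  230 230 220 193 188 190 187 190 191 192 192 194 227 230 230 230 231 231]
 [246 246 246 246 246 245 109  54  57  58  57  58  58  57  58  58  57  57
   58  58  58  58  60  59  60  59  60  58  58  84 229 229 230 230 231 230]
 [246 246 246 246 243 211  35  58  60  59  59  60  61  59  60  61  59  60
   60  61  60  63  63  62  63  62  64  63  62  68 154 220 212 211 211 192]
 [245 244 245 245 234 103  33  56  60  60  61  59  60  62  60  60  60  61
   62  63  62  63  62  63  63  62  62  62  63  65 121 180 178 151 124 115]
 [241 242 244 238 218 165  34  51  59  60  59  60  62  60
[... 1465 characters left out ...]
2  41  42  41  44  39  41  44  46  51  70
   62  60  62  64  66  66  67  64  56  47  47  46  47  49  47  48  47  46]]
[[ 503.8 -182.6  170.8]
 [ 504.9 -186.5  170.1]
 [ 506.5 -189.6  171.8]
 [ 507.4 -193.9  170.1]
 [ 508.5 -197.7  169.8]
 [ 509.7 -201.4  169.8]
 [ 501.9 -182.6  174.6]
 [ 503.  -186.4  174.1]
 [ 504.2 -190.1  173.8]
 [ 505.6 -193.5  174.7]
 [ 506.8 -197.2  174.5]
 [ 507.8 -201.1  173.7]
 [ 500.3 -183.   175.5]
 [ 501.  -187.3  173.6]
 [ 502.5 -190.7  174.5]
 [ 504.  -193.9  175.7]
 [ 505.  -197.9  174.8]
 [ 506.3 -201.3  175.3]]
tab@171 [[ 503.9 -192.5  171. ]] crown [[ 578.9 -167.8  139.2]] [[ 578.9 -167.9  139. ]]
[[326.8 119.9]
 [328.9 202.8]
 [330.  207.4]
 [327.7 198.4]]
```

View pics/w4c.png

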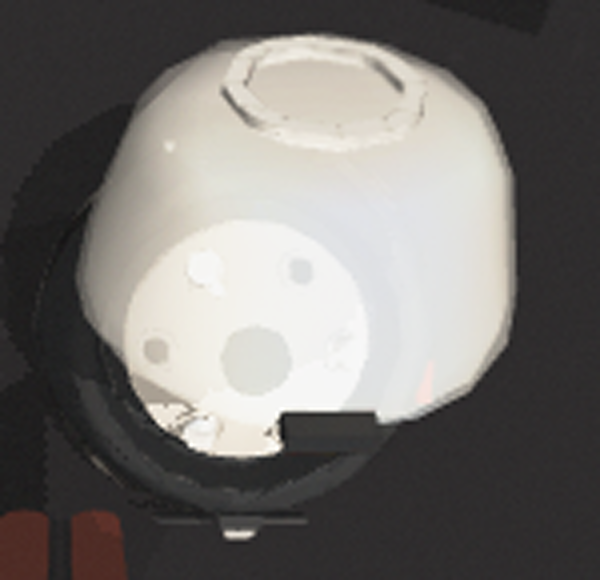

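```bash
python3 -m jog '[{"travel":[0.11,0.03,-0.02],"rotation":[0,0,0],"grip":0},{"travel":[0.11,0.04,-0.02],"rotation":[0,0,0],"grip":0},{"travel":[0.11,0.14,-0.02],"rotation":[0,0,0],"grip":0},{"travel":[0,0.19,0],"rotation":[0,0,0],"grip":0},{"travel":[0,0,0],"rotation":[0,0,0],"grip":0}]' 10;  python3 -m jog '[{"travel":[0,0,0],"rotation":[0,0,0],"grip":0},{"travel":[0,0,0],"rotation":[0,0,0],"grip":0},{"travel":[0,0,0],"rotation":[0,0,0],"grip":0},{"travel":[0,0,0],"rotation":[0,0,0],"grip":0},{"travel":[0,0,0],"rotation":[0,0,0],"grip":0}]' 10
python3 -c "
from h import *
snap('wrist','w5');p,d,c=snap('side','sd5')
cv2.imwrite('pics/sd5c.png',cv2.resize(p[110:240,180:310,::-1],None,fx=4,fy=4,interpolation=cv2.INTER_CUBIC))"
```

```text
clock: 8.62
eef_pos: [498.9, -194.7, 203.8]
tcp_rot: [-0.572, 0.574, -0.416, 0.412]
force: [0.1, 0.1, 0.2]
gripper_width: 0.6
clock: 9.25
eef_pos: [500.9, -195.1, 206.3]
tcp_rot: [0.573, -0.573, 0.414, -0.414]
force: [-1.2, -0.2, -0.0]
gripper_width: 0.3
```

View pics/w5.png

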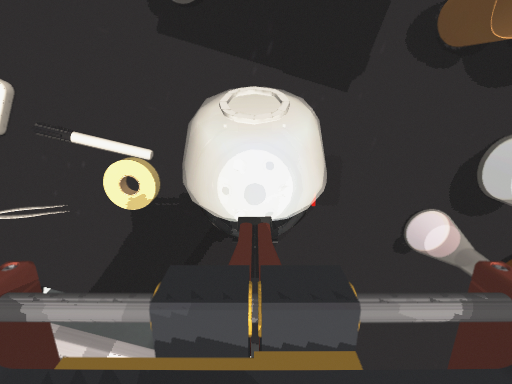

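View pics/sd5c.png

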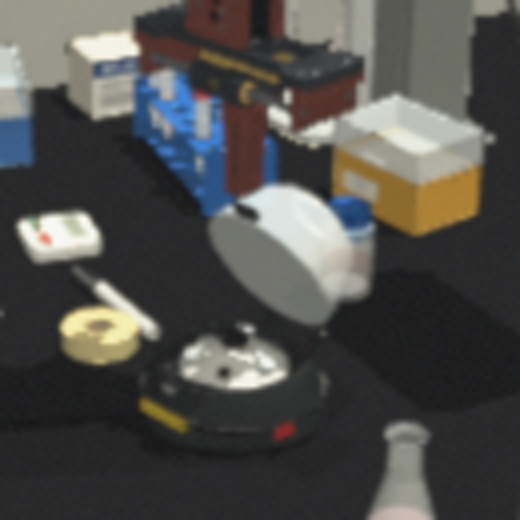

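The tab at (257,218) is lined up with the fingertips at column 255. Descending to contact.

```bash
python3 -m jog '[{"travel":[0,0.02,0],"rotation":[0,0,0],"grip":0},{"travel":[0,0.015,0],"rotation":[0,0,0],"grip":0},{"travel":[0,0.01,0],"rotation":[0,0,0],"grip":0},{"travel":[0,0.01,0],"rotation":[0,0,0],"grip":0},{"travel":[0,0,0],"rotation":[0,0,0],"grip":0}]' 10;  python3 -m jog '[{"travel":[0,0.01,-0.01],"rotation":[0,0,0],"grip":0},{"travel":[0,0.01,-0.015],"rotation":[0,0,0],"grip":0},{"travel":[0,0.01,-0.015],"rotation":[0,0,0],"grip":0},{"travel":[0,0,0],"rotation":[0,0,0],"grip":0},{"travel":[0,0,0],"rotation":[0,0,0],"grip":0}]' 10
```

```text
clock: 9.98
eef_pos: [500.3, -195.4, 195.3]
tcp_rot: [-0.573, 0.573, -0.414, 0.414]
force: [-2.5, 0.5, 5.7]
gripper_width: 0.6
clock: 10.6
eef_pos: [492.5, -198.1, 189.4]
tcp_rot: [-0.573, 0.573, -0.415, 0.414]
force: [-3.9, 0.2, 6.9]
gripper_width: 0.5
```

```bash
python3 -m jog '[{"travel":[0,0.016,-0.028],"rotation":[0,0,0],"grip":0},{"travel":[0,0.018,-0.028],"rotation":[0,0,0],"grip":0},{"travel":[0,0.02,-0.027],"rotation":[0,0,0],"grip":0},{"travel":[0,0.021,-0.026],"rotation":[0,0,0],"grip":0},{"travel":[0,0.022,-0.026],"rotation":[0,0,0],"grip":0}]' 10; python3 -c "
from h import *
p,d,c=snap('side','sd6')
cv2.imwrite('pics/sd6c.png',cv2.resize(p[110:240,180:310,::-1],None,fx=4,fy=4,interpolation=cv2.INTER_CUBIC))"
```

```text
clock: 11.22
eef_pos: [467.1, -206.5, 169.6]
tcp_rot: [-0.573, 0.573, -0.414, 0.414]
force: [0.3, -0.1, -0.6]
gripper_width: 0.8
```

View pics/sd6c.png

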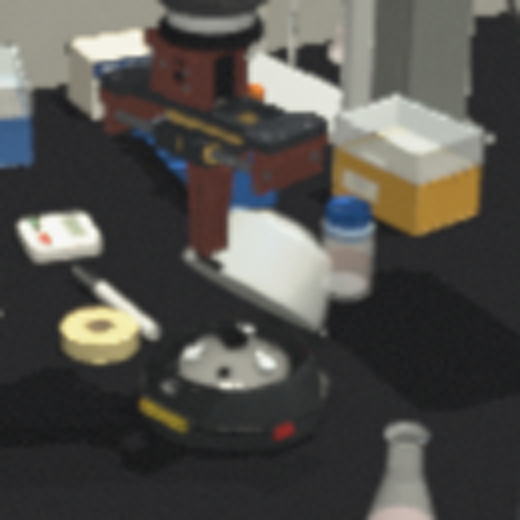

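The finger sits on the tab at (205,250) and the dome follows at about 0.7 rad. Continuing along the arc.

```bash
python3 -m jog '[{"travel":[0,0.028,-0.027],"rotation":[0,0,0],"grip":0},{"travel":[0,0.03,-0.026],"rotation":[0,0,0],"grip":0},{"travel":[0,0.032,-0.024],"rotation":[0,0,0],"grip":0},{"travel":[0,0.033,-0.022],"rotation":[0,0,0],"grip":0},{"travel":[0,0.034,-0.02],"rotation":[0,0,0],"grip":0}]' 10
```

```text
clock: 11.9
eef_pos: [444.7, -213.7, 137.8]
tcp_rot: [-0.573, 0.573, -0.414, 0.414]
force: [-0.1, -0.7, -0.1]
gripper_width: 0.3
```

```bash
python3 -c "
from h import *
p,d,c=snap('side','sd7')
cv2.imwrite('pics/sd7c.png',cv2.resize(p[110:240,180:310,::-1],None,fx=4,fy=4,interpolation=cv2.INTER_CUBIC))"
```

```text
(no output)
```

View pics/sd7c.png

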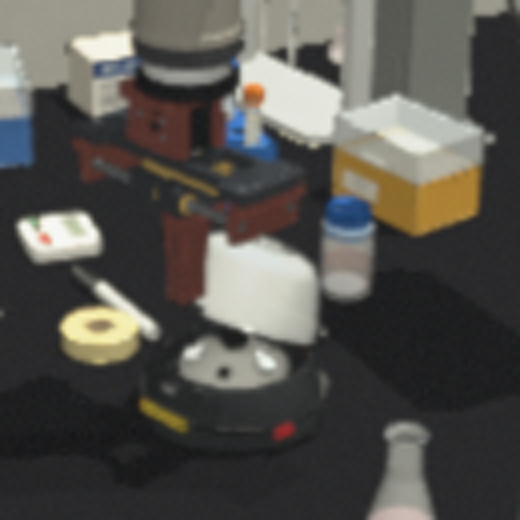

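```bash
python3 -m jog '[{"travel":[0,0.036,-0.019],"rotation":[0,0,0],"grip":0},{"travel":[0,0.037,-0.016],"rotation":[0,0,0],"grip":0},{"travel":[0,0.038,-0.014],"rotation":[0,0,0],"grip":0},{"travel":[0,0.038,-0.012],"rotation":[0,0,0],"grip":0},{"travel":[0,0.038,-0.01],"rotation":[0,0,0],"grip":0}]' 10
python3 -c "
from h import *
p,d,c=snap('side','sd8');snap('wrist','w8')
cv2.imwrite('pics/sd8c.png',cv2.resize(p[110:240,180:310,::-1],None,fx=4,fy=4,interpolation=cv2.INTER_CUBIC))"
```

```text
clock: 12.58
eef_pos: [431.3, -218.1, 100.3]
tcp_rot: [-0.573, 0.573, -0.414, 0.414]
force: [-0.1, -0.3, -1.0]
gripper_width: 0.8
```

View pics/sd8c.png

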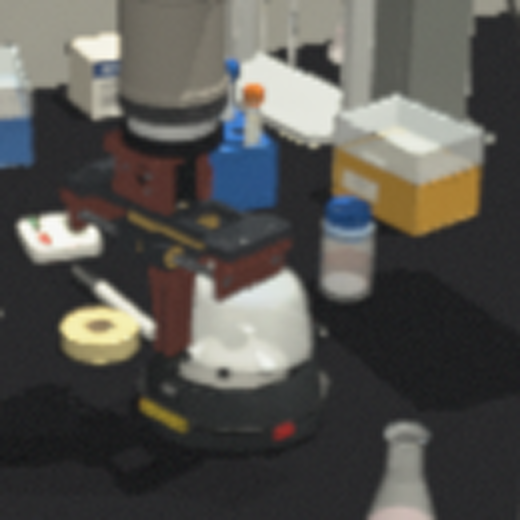

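View pics/w8.png

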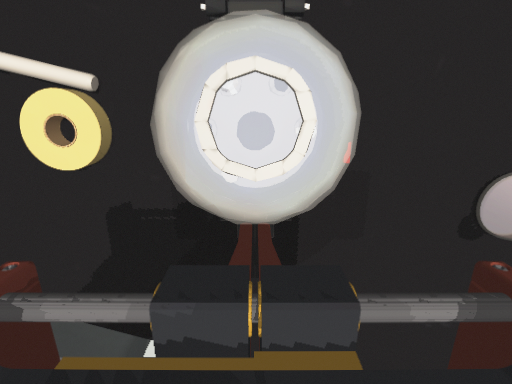

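The dome is nearly shut and still follows the finger. Finishing slowly.

```bash
python3 -m jog '[{"travel":[0,0.03,-0.006],"rotation":[0,0,0],"grip":0},{"travel":[0,0.025,-0.004],"rotation":[0,0,0],"grip":0},{"travel":[0,0.02,-0.003],"rotation":[0,0,0],"grip":0},{"travel":[0,0.01,0],"rotation":[0,0,0],"grip":0},{"travel":[0,0.005,0],"rotation":[0,0,0],"grip":0}]' 10
python3 -m jog '[{"travel":[0,0.005,0],"rotation":[0,0,0],"grip":0},{"travel":[0,0.003,0],"rotation":[0,0,0],"grip":0},{"travel":[0,0,0],"rotation":[0,0,0],"grip":0},{"travel":[0,0,0],"rotation":[0,0,0],"grip":0},{"travel":[0,0,0],"rotation":[0,0,0],"grip":0}]' 10
```

```text
clock: 13.3
eef_pos: [429.1, -218.9, 82.8]
tcp_rot: [0.573, -0.573, 0.414, -0.414]
force: [0.3, 0.8, 1.2]
gripper_width: 0.4
clock: 13.92
eef_pos: [428.9, -219.0, 81.3]
tcp_rot: [-0.573, 0.573, -0.414, 0.414]
force: [-1.5, -1.1, 2.5]
gripper_width: 0.7
```

Tip at 62.3 with a light touch. Pressing on in small steps.

```bash
python3 -m jog '[{"travel":[0,0.004,0],"rotation":[0,0,0],"grip":0},{"travel":[0,0.003,0],"rotation":[0,0,0],"grip":0},{"travel":[0,0,0],"rotation":[0,0,0],"grip":0},{"travel":[0,0,0],"rotation":[0,0,0],"grip":0},{"travel":[0,0,0],"rotation":[0,0,0],"grip":0}]' 10

```

```text
clock: 14.55
eef_pos: [429.0, -219.1, 80.5]
tcp_rot: [0.573, -0.573, 0.414, -0.414]
force: [-4.4, -0.6, 11.9]
gripper_width: 0.3
```

Hard stop at tip z = 61.5 (61 expected), 12 N. Lifting off and looking.

```bash
python3 -m jog '[{"travel":[0,-0.02,0],"rotation":[0,0,0],"grip":0},{"travel":[0,-0.15,-0.05],"rotation":[0,0,0],"grip":0},{"travel":[0,-0.3,0],"rotation":[0,0,0],"grip":0},{"travel":[0,-0.3,0],"rotation":[0,0,0],"grip":0},{"travel":[0,-0.2,0],"rotation":[0,0,0],"grip":0}]' 10
python3 -c "
from h import *
from workcell import arm
print(arm.get_obs()['joints'].round(2))
p,d,c=snap('side','sd9');snap('wrist','w9')
cv2.imwrite('pics/sd9c.png',cv2.resize(p[110:240,180:310,::-1],None,fx=4,fy=4,interpolation=cv2.INTER_CUBIC))"
```

```text
clock: 15.18
eef_pos: [420.4, -222.1, 276.8]
tcp_rot: [0.574, -0.573, 0.413, -0.415]
force: [1.0, 1.4, 1.0]
gripper_width: 0.6
[ 0.01  0.1   0.37  2.   -0.04  1.05 -0.85]
```

View pics/sd9c.png

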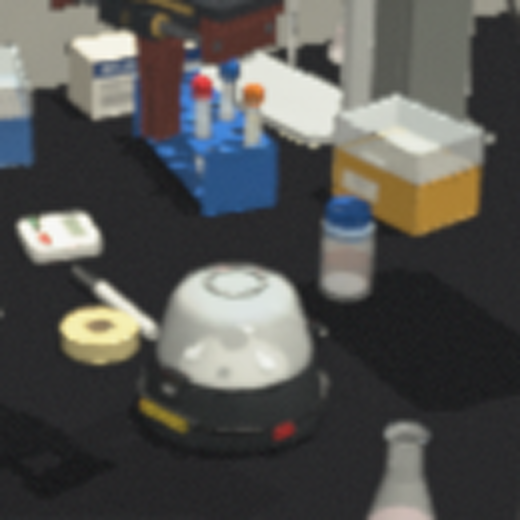

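View pics/w9.png

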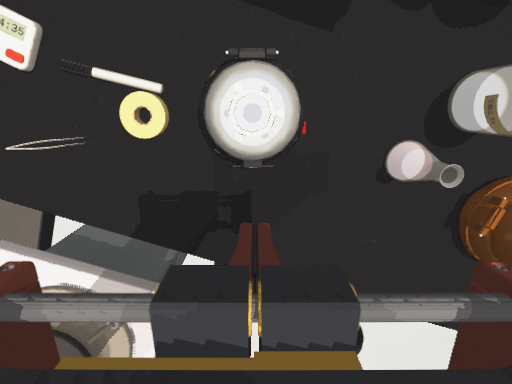

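The dome looks shut, with the crown at (252,111) and the tab at (252,164). Checking heights, and that the centrifuge did not move.

```bash
python3 - <<'E'
from h import *
np.set_printoptions(precision=1,suppress=True)
p,d,c=load('pics/w9.npz')
for nm,L in(('crown ring',[(244,97),(238,112),(252,96),(268,112),(252,128),(264,100)]),('crown mid',[(252,111)]),('tab',[(246,162),(252,163),(252,161),(258,162)]),('hinge',[(252,52)])): print(nm,pts(c,L,d))
p0,d0,c0=load('pics/side0.npz');p9,d9,c9=load('pics/sd9.npz')
# base front region diff (below dome): yellow & red label centroids
for q in(p0,p9):
    q=q.astype(int);R,G,B=q[...,0],q[...,1],q[...,2]
    w=np.zeros(R.shape,bool);w[195:230,205:275]=1
    for m in((R>G+60)&w,(R-B>60)&(G-B>40)&w): 
        y,x=np.nonzero(m);print(len(x),x.mean(),y.mean())
print('crown side',pts(c9,[(239,178),(239,185),(239,181)],d9))
E
```

```text
crown ring [[ 507.  -183.4  111.4]
 [ 490.4 -182.   112.4]
 [ 510.5 -191.2  112.1]
 [ 500.5 -212.5  112.5]
 [ 479.3 -201.5  113.4]
 [ 510.7 -204.4  113.7]]
crown mid [[ 496.1 -195.9  113.2]]
tab [[ 432.1 -208.5   59.4]
 [ 433.5 -216.3   60.1]
 [ 435.8 -215.6   59.2]
 [ 437.2 -223.4   60.3]]
hinge [[ 559.3 -174.9   62.1]]
12 250.5 217.25
57 215.03508771929825 206.2280701754386
12 250.5 217.25
56 214.92857142857142 206.05357142857142
crown side [[ 505.  -185.6  111.1]
 [ 481.5 -231.5  113.3]
 [ 495.8 -203.6  110.9]]
```

Crown at 113 mm, tab at 60 mm and level, base labels unmoved: the dome is shut. Turning back and moving to the timer.

```bash
python3 -m jog '[{"travel":[0,0,0.1],"rotation":[0,-0.029,0],"grip":0},{"travel":[0,0,0],"rotation":[0,-0.029,0],"grip":0},{"travel":[0,0,0],"rotation":[0,-0.029,0],"grip":0},{"travel":[0,0,0],"rotation":[0,-0.029,0],"grip":0},{"travel":[0,0,0],"rotation":[0,-0.029,0],"grip":0}]' 10
python3 -m jog '[{"travel":[0,0,0],"rotation":[0,-0.029,0],"grip":0},{"travel":[0,0,0],"rotation":[0,-0.004,0],"grip":0},{"travel":[0,0,0.2],"rotation":[0,0,0],"grip":0},{"travel":[0,0,0.2],"rotation":[0,0,0],"grip":0},{"travel":[0,0,0.1],"rotation":[0,0,0],"grip":0}]' 10
python3 -c "
from scipy.spatial.transform import Rotation as R
from workcell import arm
import numpy as np
o=arm.get_obs();M=R.from_quat(o['tcp_rot'],scalar_first=True).as_matrix();print(M.round(3),o['eef_pos']);print(M.T@(np.array([469.3,161.2,130])-o['eef_pos'])/200)"
```

```text
clock: 15.9
eef_pos: [438.3, -215.3, 272.8]
tcp_rot: [0.697, -0.697, 0.118, -0.117]
force: [-0.5, 0.1, -0.1]
gripper_width: 0.3
clock: 16.52
eef_pos: [451.9, -114.3, 273.3]
tcp_rot: [0.706, -0.705, 0.047, -0.047]
force: [0.4, -0.6, -0.7]
gripper_width: 0.5
[[ 0.991 -0.     0.133]
 [-0.133  0.001  0.991]
 [-0.001 -1.     0.001]] [ 451.85808885 -114.29552154  273.33167697]
[-0.09634769  0.71752424  1.37641759]
```

```bash
python3 -m jog '[{"travel":[-0.02,0.1,0.27],"rotation":[0,0,0],"grip":0},{"travel":[-0.02,0.14,0.27],"rotation":[0,0,0],"grip":0},{"travel":[-0.02,0.14,0.27],"rotation":[0,0,0],"grip":0},{"travel":[-0.02,0.14,0.27],"rotation":[0,0,0],"grip":0},{"travel":[-0.02,0.14,0.27],"rotation":[0,0,0],"grip":0}]' 10
python3 -m jog '[{"travel":[0,0,0],"rotation":[0,0,0],"grip":0},{"travel":[0,0,0],"rotation":[0,0,0],"grip":0},{"travel":[0,0,0],"rotation":[0,0,0],"grip":0},{"travel":[0,0,0],"rotation":[0,0,0],"grip":0},{"travel":[0,0,0],"rotation":[0,0,0],"grip":0}]' 10
python3 - <<'E'
from h import *
from workcell import arm
from scipy.spatial.transform import Rotation as Ro
np.set_printoptions(precision=3,suppress=True)
p,d,c=snap('wrist','w10'); o=arm.get_obs();M=Ro.from_quat(o['tcp_rot'],scalar_first=True).as_matrix();print(o['eef_pos'])
q=p.astype(int);R,G,B=q[...,0],q[...,1],q[...,2]
win=np.zeros(R.shape,bool);win[100:280,200:330]=1
for nm,m in(('green',(G>R+40)&(G>B+20)),('red',(R>G+60)&(R>B+60))):
    for a,ce,l in blob(m&win,100): 
        ys,xs=np.nonzero(l); rect=cv2.minAreaRect(np.c_[xs,ys].astype(np.float32)); P=plane(c,rect[0],18.5)[0]
        print(nm,a,rect,P,M.T@(P-o['eef_pos'])/200)
E
```

```text
clock: 17.15
eef_pos: [467.4, 155.4, 140.7]
tcp_rot: [0.706, -0.705, 0.048, -0.048]
force: [1.5, -0.4, 0.4]
gripper_width: 0.6
clock: 17.77
eef_pos: [467.9, 153.0, 142.2]
tcp_rot: [0.706, -0.705, 0.047, -0.048]
force: [0.2, 0.8, 0.6]
gripper_width: 0.2
[467.836 153.189 142.208]
green 255 ((254.5, 184.5), (23.0, 11.0), 90.0) [469.485 161.194  18.5  ] [0.002 0.619 0.041]
red 213 ((254.5, 216.5), (21.0, 11.0), 90.0) [465.    127.679  18.5  ] [ 0.003  0.618 -0.129]
```

View pics/w10.png

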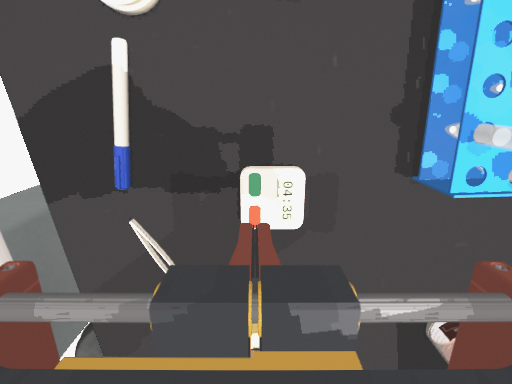

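The timer is unmoved, with the green key at (254,184), 8 mm further along tool z. Aligning and descending.

```bash
python3 -m jog '[{"travel":[0.002,0,0.042],"rotation":[0,0,0],"grip":0},{"travel":[0,0.12,0],"rotation":[0,0,0],"grip":0},{"travel":[0,0.14,0],"rotation":[0,0,0],"grip":0},{"travel":[0,0.12,0],"rotation":[0,0,0],"grip":0},{"travel":[0,0.09,0],"rotation":[0,0,0],"grip":0}]' 10
python3 -m jog '[{"travel":[0,0.015,0],"rotation":[0,0,0],"grip":0},{"travel":[0,0.01,0],"rotation":[0,0,0],"grip":0},{"travel":[0,0,0],"rotation":[0,0,0],"grip":0},{"travel":[0,0,0],"rotation":[0,0,0],"grip":0},{"travel":[0,0,0],"rotation":[0,0,0],"grip":0}]' 10
```

```text
clock: 18.45
eef_pos: [469.0, 162.6, 46.9]
tcp_rot: [0.706, -0.706, 0.047, -0.047]
force: [0.2, 0.5, 0.3]
gripper_width: 0.5
clock: 19.08
eef_pos: [469.3, 162.0, 43.2]
tcp_rot: [0.706, -0.705, 0.047, -0.047]
force: [-0.0, 0.8, 0.8]
gripper_width: 0.5
```

```bash
python3 -m jog '[{"travel":[0,0.014,0],"rotation":[0,0,0],"grip":0},{"travel":[0,0.009,0],"rotation":[0,0,0],"grip":0},{"travel":[0,0.004,0],"rotation":[0,0,0],"grip":0},{"travel":[0,0,0],"rotation":[0,0,0],"grip":0},{"travel":[0,0,0],"rotation":[0,0,0],"grip":0}]' 10
python3 -m jog '[{"travel":[0,0.003,0],"rotation":[0,0,0],"grip":0},{"travel":[0,0.002,0],"rotation":[0,0,0],"grip":0},{"travel":[0,0,0],"rotation":[0,0,0],"grip":0},{"travel":[0,0,0],"rotation":[0,0,0],"grip":0},{"travel":[0,0,0],"rotation":[0,0,0],"grip":0}]' 10
```

```text
clock: 19.7
eef_pos: [469.1, 161.9, 37.4]
tcp_rot: [-0.706, 0.706, -0.047, 0.047]
force: [0.1, 0.0, 0.9]
gripper_width: 0.6
clock: 20.32
eef_pos: [469.1, 161.9, 36.7]
tcp_rot: [-0.706, 0.706, -0.047, 0.047]
force: [-0.9, -0.7, 5.3]
gripper_width: 0.6
```

```bash
python3 -m jog '[{"travel":[0,0.002,0],"rotation":[0,0,0],"grip":0},{"travel":[0,0.001,0],"rotation":[0,0,0],"grip":0},{"travel":[0,0,0],"rotation":[0,0,0],"grip":0},{"travel":[0,0,0],"rotation":[0,0,0],"grip":0},{"travel":[0,0,0],"rotation":[0,0,0],"grip":0}]' 10
```

```text
clock: 20.95
eef_pos: [469.1, 161.9, 36.6]
tcp_rot: [-0.706, 0.706, -0.047, 0.047]
force: [-3.9, -2.0, 13.2]
gripper_width: 0.3
```

Bottomed out at 13 N. Lifting off and making the final check.

```bash
python3 -m jog '[{"travel":[0,-0.05,0],"rotation":[0,0,0],"grip":0},{"travel":[0,-0.15,0],"rotation":[0,0,0],"grip":0},{"travel":[0,-0.2,0],"rotation":[0,0,0],"grip":0},{"travel":[0,-0.2,0],"rotation":[0,0,0],"grip":0},{"travel":[0,-0.1,-0.05],"rotation":[0,0,0],"grip":0}]' 10
python3 -m jog '[{"travel":[0,0,0],"rotation":[0,0,0],"grip":0},{"travel":[0,0,0],"rotation":[0,0,0],"grip":0},{"travel":[0,0,0],"rotation":[0,0,0],"grip":0},{"travel":[0,0,0],"rotation":[0,0,0],"grip":0},{"travel":[0,0,0],"rotation":[0,0,0],"grip":0}]' 10
python3 - <<'E'
from h import *
np.set_printoptions(precision=1,suppress=True)
p,d,c=snap('wrist','w11');ps,ds,cs=snap('side','sd11')
q=p.astype(int);R,G,B=q[...,0],q[...,1],q[...,2]
for nm,m in(('green',(G>R+40)&(G>B+20)),('red',(R>G+60)&(R>B+60))):
    for a,ce,l in blob(m,80):
        if 100<ce[1]<260 and 200<ce[0]<330: ys,xs=np.nonzero(l);X=pts(c,np.c_[xs,ys],d);print(nm,a,plane(c,ce,18.5),'z med',np.median(X[:,2]))
print('crown side',pts(cs,[(239,178),(239,185),(239,181)],ds))
a=load('pics/side0.npz')[0];cv2.imwrite('pics/cmp.png',np.hstack([cv2.resize(x[110:240,130:330,::-1],None,fx=2,fy=2) for x in(a,ps)]))
E
```

```text
clock: 21.58
eef_pos: [468.7, 152.9, 178.4]
tcp_rot: [0.706, -0.705, 0.045, -0.048]
force: [0.3, -0.2, 0.2]
gripper_width: 0.6
clock: 22.2
eef_pos: [467.6, 152.1, 175.4]
tcp_rot: [-0.705, 0.706, -0.047, 0.047]
force: [-0.5, 0.5, -0.3]
gripper_width: 0.6
green 199 [[469.1 161.1  18.5]] z med 18.119695495175506
red 192 [[464.7 127.8  18.5]] z med 18.174137618902222
crown side [[ 504.2 -187.   111.8]
 [ 483.2 -228.3  111.5]
 [ 497.2 -201.   109.4]]
```

View pics/cmp.png

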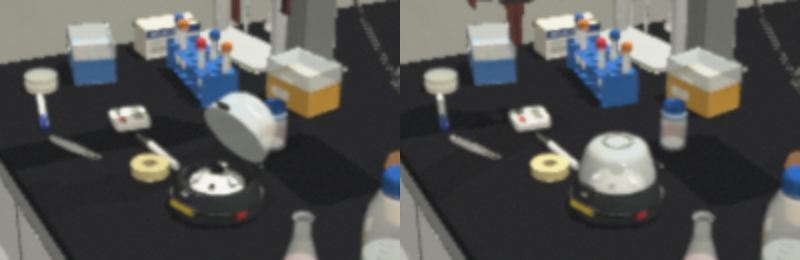

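View pics/w11.png

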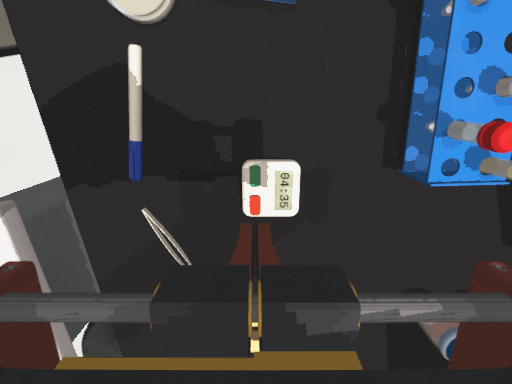

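Before and after match for everything except the shut dome. The timer is unmoved at (272,188), both keys are up at about 18.2 mm, and the gripper is clear. Handing in.

```bash
python3 -c "
from workcell import arm; print(arm.hand_in())"
```

```text
the job is handed in; nothing more can be done
None
```

I pressed the clear key, shut the dome, pressed the start key, backed off clear of everything and handed in at about 22 s. The hand-in gives no verdict.

- **Clear key:** I pressed the right-hand (red) key to its stop with closed fingertips, at about 11 N, while the dome was still up at about 1.08 rad.
- **Dome:** I followed the front tab down its arc at about 0.5 rad/s. It stopped firmly at 61.5 mm with 12 N; the tab should sit at 61 mm when shut.
- **Start key:** I pressed the left-hand (green) key to its stop at about 13 N, with the dome shut.

**Last checks:**
- **Dome:** it read shut and level. The wrist camera put the crown at about 113 mm, against 114 mm expected, and the tab at about 60 mm. The side camera read the crown a little lower, 109–112 mm.
- **Timer and keys:** the timer was within 1 mm of where it started, and both keys were back up at about 18.2 mm.
- **Centrifuge and bystanders:** the centrifuge's labels had not shifted after the dome was shut. The tape roll, bottle, marker and dish looked unmoved in the side view.

**One disagreement:** the side and wrist cameras differed by about 5 mm on the dome's sideways position. I used a value close to the wrist camera's, and a close view before contact showed the fingertips centred on the tab.

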